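Complete the jar row under the overhanging shelf board

ROBOT

A 6-joint arm with a two-finger parallel gripper is mounted at the origin on the work surface. World frame = base frame: x ahead of the robot, y to its left, z up, the work surface at z = 0. Lengths are in mm, angles in rad, forces in N, time in s.
With the tool pointing down it reaches from about 275 to 825 mm from the base axis. Payload 5.2 kg.
Tool frame: the origin (TCP) lies at the very end of the fingers, on their centre line; the grasp point (between the pads) lies 19 mm behind it; z points along the fingers, y is the line along which they close (so a half turn about z gives the same grasp; the last joint's range is limited). The gripper opens to 93 mm and grips with 3 to 60 N. Pads are 15 mm wide; open, the fingers measure 128 mm over their backs; the gripper's body (75 mm by 188 mm) begins 65 mm behind the grasp point.
Start: joints at [-1.531, 0.259, 1.535, -0, 1.348, -0.203], TCP at [132.253, -533.867, 218.653] pointing down, gripper open.
Joint ranges: [-3.14, 3.14], [-0.91, 2.08], [0.19, 2.58], [-1.22, 4.36], [0.22, 2.71], [-3.12, 3.12]. Speed limits (rad/s): [2.57, 2.57, 3.14, 3.14, 3.14, 3.14].

INTERFACE

Orientations are given as [roll, pitch, yaw] about the fixed x, y, z axes, in that order (R = Rz(yaw) Ry(pitch) Rx(roll)).
In Python, from bench import robot gives the robot as it stands. The module is installed in compiled form; this text tells all that it offers. Calls block until the motion is done:
- robot.move_ptp(position, orientation): joint-space move of the TCP to a pose.
- robot.move_linear(position, ori=None, speed=150, f_stop=None): straight line of the TCP; ori=None keeps the orientation; speed is the mean speed in mm/s. With f_stop (N) it stops when the force on the tool has changed by that much, and returns True; else False.
- robot.move_j(angles): joint-space move.
- robot.move_gripper(opening): opening from 0.0 (shut) to 1.0 (fully open); the grip force is fixed at half the most; returns when the fingers have stopped.
- robot.sleep(seconds).
- robot.inverse_kinematics(position, orientation): joint angles nearest the present ones, or None.
- robot.get_image(name): name is "side" or "top" or "wrist"; returns a dict with "img" (400x640x3 uint8, blue, green, red), "fovy" (degrees; the focal length in pixels is half the picture's height over the tangent of half this angle, whatever the lens; pixels are square), "cx", "cy" (the principal point, pixels), "eye" and "orientation" of the camera in the world. Camera axes: x right, y down, z forward; pixel columns grow to the right and rows downward; lengths in mm; the calibration is good to about 2 mm. The wrist camera is an equidistant fisheye: a pixel r from the principal point sees the ray r / f radians off the axis. A picture is of the moment at which its call begins. There is no depth.
A pose or a line that the arm cannot do raises robot.MotionError and nothing moves.
- robot.hand_in(): hands the job in; it is judged then, once.
Readings, each from a call of its own:
- robot.current_t(): time.
- robot.current_qpos(): joint angles.
- robot.current_joint_vel(): joint speeds.
- robot.current_joint_efforts(): joint torques, N m.
- robot.current_tcp_pos(): TCP position.
- robot.current_eef_rot(): TCP orientation.
- robot.current_contact_force(): force on the tool from outside, world axes, zero at the start.
- robot.current_ft_torque(): the same for the moment, N m.
- robot.current_gripper_width(): opening from 0.0 (shut) to 1.0 (fully open).
- robot.current_finger_force(): force on a finger pad.
Only numpy, scipy, OpenCV 4.12 (cv2) and the standard library are available. Lean on these libraries where they do the work, as an engineer would, in place of code of your own. Each camera call takes 0.05 s, during which the arm holds its last target. There are 200 camera calls.

TASK

Complete the row of frosted jars in the little two-board shelf bay: without moving the white-lidded jar that is already there, stand the blue-lidded jar on its left and the green-lidded jar on its right (as the robot sees them), all upright in one straight row centred on the dark strip, with a gap of about 1 cm between neighbours. Keep the glass upright and set it down gently, do not knock the bay, and leave everything else where it is.

Things in the scene. Friction and masses are not known exactly. Their poses are not given: they have to be found in the camera images.
- bay: Fixed pine bay. Origin on the table under the row line; x away from robot, y along the row to robot's left (yaw within 0.15 rad). Base board top z=18 mm, x -50..60, y -205..205 mm. Dark strip 30 mm wide along x=0: row line. Upper board over it: underside z=260, top 278 mm, x -30..30: lean the tool 30-50 deg, come in from robot's side. 10 mm posts at y +-195, x +-20 mm; front and back open.
- jar_white: Frosted jar, white screw-top lid: body 64 mm in diameter, 60 mm high with lid disc; on it a round grip knob 28 mm in diameter, 44 mm tall (104 mm in all); 0.14-0.28 kg. Origin: centre of the underside, z up. It already stands in the bay on the row line, within 30 mm of the middle of its length; leave it there.
- jar_blue: Frosted jar, blue screw-top lid: body 64 mm in diameter, 60 mm high with lid disc; on it a round grip knob 28 mm in diameter, 44 mm tall (104 mm in all); 0.14-0.28 kg. Origin: centre of the underside, z up. Starts standing on the work surface in front of the bay, left or right; belongs on the left (+y of the bay) of the white-lidded jar. Its knob can be gripped above the lid disc, above the neighbours' bodies.
- jar_green: Frosted jar, green screw-top lid: body 64 mm in diameter, 60 mm high with lid disc; on it a round grip knob 28 mm in diameter, 44 mm tall (104 mm in all); 0.14-0.28 kg. Origin: centre of the underside, z up. Starts on the other side of the work surface; belongs on the right (-y of the bay) of the white-lidded jar. Gripped likewise.
- soap_case: Bystander: blue silicone travel soap case lying flat on the work surface in front of the bay, 67 x 102 x 37 mm. Origin: centre of the underside.
- balm_tin: Bystander: round metal balm tin, 72 mm in diameter, 32 mm high, left. Origin: centre of the underside.
- tumbler: Bystander: pink tumbler with two toothbrushes, 76 mm in diameter, 95 mm high (brushes to 185 mm), right. Origin: centre of the underside.
- lotion: Bystander: lotion bottle, 56 mm in diameter, 150 mm high, right of the bay. Origin: centre of the underside.
- hairbrush: Bystander: dark wooden hairbrush 180 x 55 x 28 mm lying bristles down, far left. Origin: near its middle, on the underside.
- cotton_box: Bystander: cardboard box 60 x 90 x 40 mm on top of the bay's upper board. Origin: centre of the underside.

How it is judged (in metres and radians):
At the end, for the whole second after the job is handed in: All three jars stand upright (within 0.06 rad) on the base board, released and still, each centre within 11 mm of the row line (bay x=0); blue on the left and green on the right of the white-lidded jar, each with its centre 65.5 to 86 mm from the white jar's (a gap of about 2 to 22 mm) (x of jar_white in the frame of bay between -0.011 and 0.011 m and z of jar_white in the frame of bay between 0.014 and 0.022 m and angle between each of jar_white, jar_blue, jar_green's own z axis and vertical below 0.06 rad and linear speed of each of jar_white, jar_blue, jar_green below 0.02 m/s and contact force between each of jar_white, jar_blue, jar_green and the fingers below 0.05 N and x of jar_blue in the frame of bay between -0.011 and 0.011 m and z of jar_blue in the frame of bay between 0.014 and 0.022 m and x of jar_green in the frame of bay between -0.011 and 0.011 m and z of jar_green in the frame of bay between 0.014 and 0.022 m and horizontal distance between jar_blue and jar_white between 0.0655 and 0.086 m and horizontal distance between jar_green and jar_white between 0.0655 and 0.086 m and y of jar_blue in the frame of bay above 0 m and y of jar_green in the frame of bay below 0 m); the robot touches nothing.
It fails at once if a bystander (soap case, balm tin, tumbler, lotion bottle, hairbrush or cotton box) is moved more than 25 mm (distance of any of soap_case, balm_tin, tumbler, lotion, hairbrush, cotton_box from where it was at the start of the episode above 0.025 m).
It fails at once if the white-lidded jar is shoved more than 12 mm or tipped (distance of jar_white from where it was at the start of the episode above 0.012 m or angle between jar_white's own z axis and vertical above 0.25 rad).
It fails at once if the robot knocks the shelf bay with more than 20 N (contact force between any of the arm, the fingers and bay above 20 N).
It fails at once if a jar is banged down (over 60 N on the bay) or let fall from more than about 10 mm ((contact force between jar_blue and the fingers below 0.05 N and linear speed of jar_blue above 0.45 m/s) or (contact force between jar_green and the fingers below 0.05 N and linear speed of jar_green above 0.45 m/s) or contact force between any of jar_blue, jar_green and bay above 60 N).
It fails at once if a jar is laid over or tipped beyond 60 degrees (angle between any of jar_blue, jar_green's own z axis and vertical above 1.05 rad).
It also fails if it takes over 64 s, if anything falls off the work surface, if the arm or the gripper's body presses on something with over 40 N, if the wrist force passes 120 N, or if a joint passes its speed limit or range.

## Working session

There is one attempt and no reset: what is moved stays moved. The work goes in short steps, each a Python script; the robot and the scene stay as the last script left them, time stands still between calls to the robot, and variables do not carry over. Pictures are saved under pics/ and viewed, at most 10 in all, crops included, and the job is handed in when it is done.

```bash
mkdir -p pics; python3 - <<'E'
from bench import robot
import cv2,json
for n in ("top","side"):
    d=robot.get_image(n); cv2.imwrite(f"pics/{n}0.png",d["img"])
    print(n,{k:(v if not hasattr(v,'tolist') else v.tolist()) for k,v in d.items() if k!="img"})
E
```

```text
top {'fovy': 42.542301045868754, 'cx': 319.31469840975564, 'cy': 198.44545560604922, 'eye': [159.23765993483886, -31.18375113799282, 1936.5514526107888], 'orientation': [-2.9310521397391276, -0.004542359939007534, -1.5257570463893892]}
side {'fovy': 43.22773436869763, 'cx': 323.79172339871076, 'cy': 202.18565734149016, 'eye': [-226.68745564784143, -1151.7994922941216, 1110.1818051299604], 'orientation': [-2.1680653630566704, -0.011403888620908686, -0.5808399915469658]}
```

View pics/top0.png

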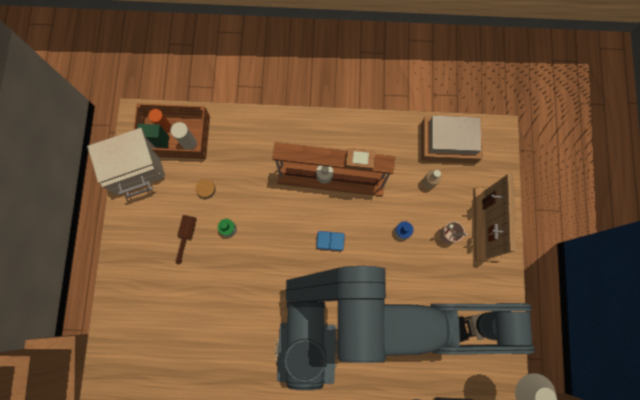

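View pics/side0.png

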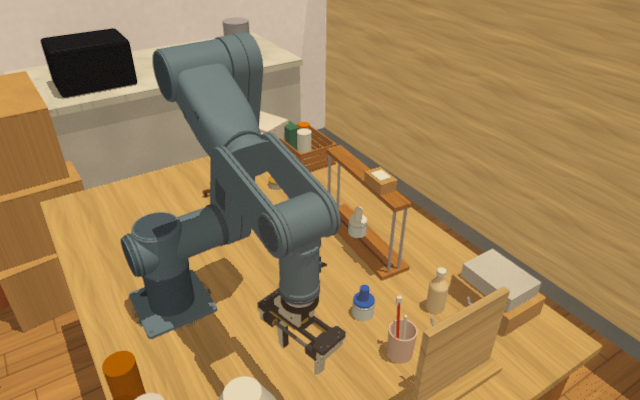

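Top view: blue jar at (404,230), green at (227,228), bay about (333,165), white jar about (325,174). Side view: white jar at (358,222), blue at (364,303), green hidden. Enlarging both.

```bash
python3 - <<'E'
import cv2
a=cv2.imread("pics/top0.png")[135:265,205:425];cv2.imwrite("pics/topc.png",cv2.resize(a,None,fx=3.6,fy=3.6,interpolation=cv2.INTER_CUBIC))
a=cv2.imread("pics/side0.png")[140:330,300:450];cv2.imwrite("pics/sidec.png",cv2.resize(a,None,fx=3,fy=3,interpolation=cv2.INTER_CUBIC))
E
```

```text
(no output)
```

View pics/topc.png

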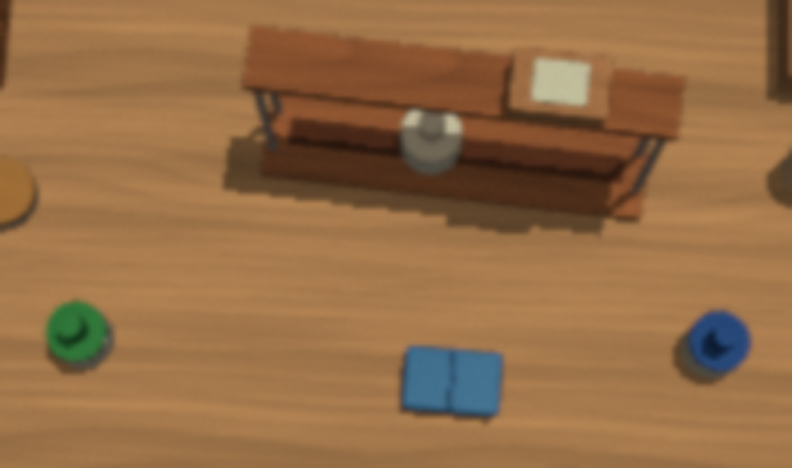

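View pics/sidec.png

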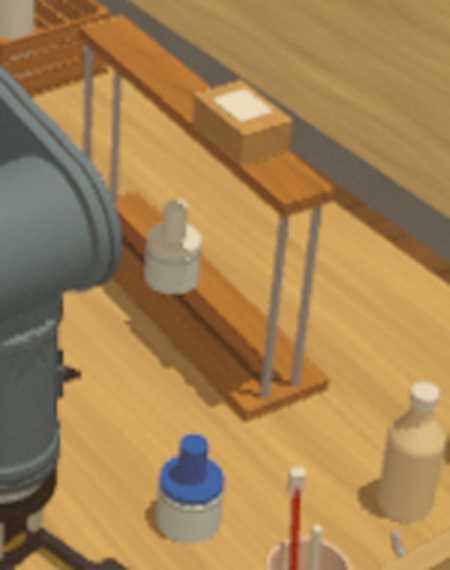

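Top crop: board corners (243,88), (681,138), (250,25), (686,76); base front (262,176), (640,218); green lid (77,331), blue lid (719,343), white knob (432,125). Side crop: white knob top (175,206), blue knob top (193,443), base near corners (247,417) and (326,383).

```bash
cat > h.py <<'E'
import numpy as np, cv2
from scipy.spatial.transform import Rotation as Rn
from bench import robot
CAM=dict(top=(42.542301045868754,319.3147,198.44546,[159.23766,-31.18375,1936.55145],[-2.93105214,-0.00454236,-1.52575705]),
side=(43.22773436869763,323.79172,202.18566,[-226.68746,-1151.79949,1110.18181],[-2.16806536,-0.01140389,-0.58083999]))
def ray(c,u,v,fish=False):
    f=200/np.tan(np.radians(c[0]/2)); a=np.array([u-c[1],v-c[2]])/f
    if fish:
        th=np.hypot(*a); d=np.r_[a/max(th,1e-9)*np.sin(th),np.cos(th)]
    else: d=np.r_[a,1]
    return Rn.from_euler('xyz',c[4]).apply(d)
def at(c,u,v,z,fish=False):
    d=ray(c,u,v,fish); e=np.array(c[3]); return (e+d*(z-e[2])/d[2]).round(1)
def project(c,P,fish=False):
    f=200/np.tan(np.radians(c[0]/2)); p=Rn.from_euler('xyz',c[4]).inv().apply(np.array(P)-c[3])
    r=np.hypot(p[0],p[1]); k=(np.arctan2(r,p[2])/r if fish else 1/p[2]); return np.array([c[1]+f*k*p[0],c[2]+f*k*p[1]]).round(1)
def wrist(name=None):
    d=robot.get_image("wrist")
    if name: cv2.imwrite(name,d["img"])
    return d["img"],(d["fovy"],d["cx"],d["cy"],d["eye"],d["orientation"])
E
python3 - <<'E'
from h import *
T=lambda u,v,z:at(CAM['top'],(u+.5)/3.6-.5+205,(v+.5)/3.6-.5+135,z)
S=lambda u,v,z:at(CAM['side'],(u+.5)/3-.5+300,(v+.5)/3-.5+140,z)
print('board',T(243,88,274),T(681,138,274),T(250,25,278),T(686,76,278))
print('base front',T(262,176,18),T(640,218,18))
print('green',T(77,331,60),T(70,326,104)); print('blue',T(719,343,60),T(714,340,104),S(193,443,104),S(191,480,60))
print('white',T(432,125,122),T(431,143,78),S(175,206,122),S(174,242,78))
print('base side',S(247,417,0),S(326,383,18),'tin',T(5,191,32),'soap',T(452,380,37))
print('lotion',S(424,390,150),'tumbler',at(CAM['top'],453,232,95))
E
```

```text
board [642.4 141.8 274. ] [ 613.1 -267.9  274. ] [703.  138.8 278. ] [ 672.1 -271.1  278. ]
base front [620.4 142.   18. ] [ 593. -262.   18.]
green [438.4 317.4  60. ] [436.6 316.6 104. ]
blue [ 456.1 -340.5   60. ] [ 451.9 -328.2  104. ] [ 455.1 -342.4  104. ] [ 452.7 -346.5   60. ]
white [656.5 -36.5 122. ] [649.2 -36.4  78. ] [658.5 -37.2 122. ] [653.7 -45.4  78. ]
base side [ 598.2 -258.1    0. ] [ 690.5 -276.8   18. ] tin [588.2 410.9  32. ] soap [408.5 -69.1  37. ]
lotion [ 651.5 -440.1  150. ] tumbler [ 451.  -510.8   95. ]
```

```bash
cat >> h.py <<'E'
A=np.radians(48); BAY=np.array([657.,-64.]); BYAW=-0.072
def ori(psi,sgn=1,a=A):
    z=np.array([np.sin(a)*np.cos(psi),np.sin(a)*np.sin(psi),-np.cos(a)])
    y=sgn*np.array([-np.sin(psi),np.cos(psi),0])
    R=np.c_[np.cross(y,z),y,z]; return Rn.from_matrix(R).as_euler('xyz'),z
def tcp(g,psi,back=0,sgn=1,a=A):  # TCP pose with grasp point at g, withdrawn by back
    o,z=ori(psi,sgn,a); return (np.array(g)+(19-back)*z).tolist(),o.tolist()
def bay(x,y):
    c,s=np.cos(BYAW),np.sin(BYAW); return BAY+[c*x-s*y,s*x+c*y]
E
python3 - <<'E'
from h import *
np.set_printoptions(precision=2,suppress=True)
b=[454,-342];g=[438,317];bt=bay(0,101);gt=bay(0,-48);print(bt,gt)
for s in (1,-1):
  for n,p,psi,z,bk in (('bhover',b,-.6,160,100),('bpick',b,-.6,88,0),('bpre',bay(-140,101),.18,180,0),('bin',bt,.18,106,0),('bout',bt,.18,106,120),('ghover',g,.6,160,100),('gpick',g,.6,88,0),('gpre',bay(-140,-48),-.07,180,0),('gin',gt,-.07,106,0),('gout',gt,-.07,106,120)):
    q=robot.inverse_kinematics(*tcp([*p,z],psi,bk,s)); print(s,n,None if q is None else np.array(q))
E
```

```text
[664.27  36.74] [ 653.55 -111.88]
1 bhover [-1.2  -0.22  2.37  1.08  0.49 -3.03]
1 bpick [-1.05  0.31  2.39  2.35  0.47  2.  ]
1 bpre [-0.42 -0.02  2.38  1.47  0.44  2.82]
1 bin [-0.3   0.37  2.14  1.97  0.38  2.38]
1 bout [-0.43  0.07  2.26  1.41  0.45  2.88]
1 ghover [ 0.11 -0.3   2.41  0.99  0.43 -2.86]
1 gpick [0.25 0.28 2.46 2.54 0.47 1.88]
1 gpre [-0.74 -0.03  2.38  1.43  0.48  2.81]
1 gin [-0.51  0.37  2.15  2.04  0.36  2.35]
1 gout [-0.63  0.06  2.27  1.43  0.41  2.89]
-1 bhover [-1.2  -0.22  2.37  1.08  0.49  0.12]
-1 bpick [-1.05  0.31  2.39  2.35  0.47 -1.15]
-1 bpre [-0.42 -0.02  2.38  1.47  0.44 -0.32]
-1 bin [-0.3   0.37  2.14  1.97  0.38 -0.76]
-1 bout [-0.43  0.07  2.26  1.41  0.45 -0.26]
-1 ghover [ 0.11 -0.3   2.41  0.99  0.43  0.28]
-1 gpick [ 0.25  0.28  2.46  2.54  0.47 -1.27]
-1 gpre [-0.74 -0.03  2.38  1.43  0.48 -0.33]
-1 gin [-0.51  0.37  2.15  2.04  0.36 -0.8 ]
-1 gout [-0.63  0.06  2.27  1.43  0.41 -0.25]
```

```bash
python3 - <<'E'
from h import *
robot.move_ptp(*tcp([454,-342,160],-.6,90,-1)); 
im,c=wrist("pics/w1.png"); print(c, robot.current_t())
print(project(c,[454,-342,104],1),project(c,[454,-342,60],1),project(c,[*bay(0,27),122],1))
E
```

```text
(65.70646984690485, 319.2322552036654, 205.71344884539994, array([ 353.8203631 , -272.35305566,  380.04051914]), array([-2.59491968e+00, -1.12385637e-03, -2.17096054e+00])) 1.475
[319.8 246.1] [319.7 262.2] [ 36.2 230.7]
```

View pics/w1.png

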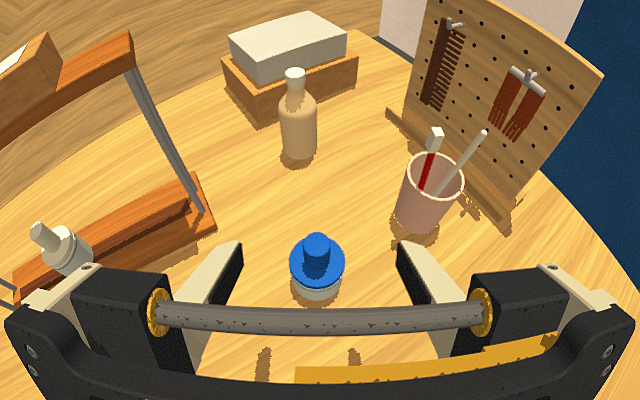

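Knob top at (316,240), lid centre (316,262), so blue is at about (456,-340). White knob at (38,230) matches the prediction (36,231), so the bay estimate holds. Picking up blue.

```bash
python3 - <<'E'
from h import *
im,c=wrist(); print(at(c,316,262,60,1),at(c,38,230,122,1))
b=[456,-340]
robot.move_linear(*tcp([*b,160],-.6,90,-1)) 
robot.move_linear(*tcp([*b,88],-.6,60,-1))
print(robot.move_linear(*tcp([*b,88],-.6,0,-1),speed=80,f_stop=8))
robot.move_gripper(0.0); print('w',robot.current_gripper_width(),robot.current_finger_force(),robot.current_contact_force())
robot.move_linear(*tcp([*b,150],-.6,0,-1),speed=60)
print('w',robot.current_gripper_width(),robot.current_contact_force(),robot.current_t())
E
```

```text
[ 456.5 -339.1   60. ] [657.9 -41.1 122. ]
False
w 0.2960934013761201 29.98177260160446 [ 0.69015891 -0.2180974   0.34045553]
w 0.2940163441496561 [-0.2116724  -0.52340723 -1.74747152] 5.8667
```

```bash
python3 - <<'E'
from h import *
p=bay(-150,101); 
try: robot.move_linear(*tcp([*p,150],.18,0,-1),speed=110)
except robot.MotionError as e:
    print(e); robot.move_ptp(*tcp([*p,150],.18,0,-1))
robot.sleep(.3)
im,c=wrist("pics/w2.png"); print(robot.current_t(),robot.current_gripper_width(),robot.current_tcp_pos())
print('pred knob/lid/base',*[project(c,[*p,z],1) for z in (166,122,62)],'white',*[project(c,[*bay(0,27),z],1) for z in (122,78)],'strip ends',*[project(c,[*bay(0,y),18],1) for y in (190,100,0,-100)])
E
```

```text
10.025 0.2951852369145633 [528.54920637  50.0313116  137.29049943]
pred knob/lid/base [321.9 261.6] [321.3 286.6] [320.8 307.2] white [444.2 139.8] [430.6 170. ] strip ends [279.  172.9] [353.7 188.4] [437.5 207.1] [511.  224.5]
```

View pics/w2.png

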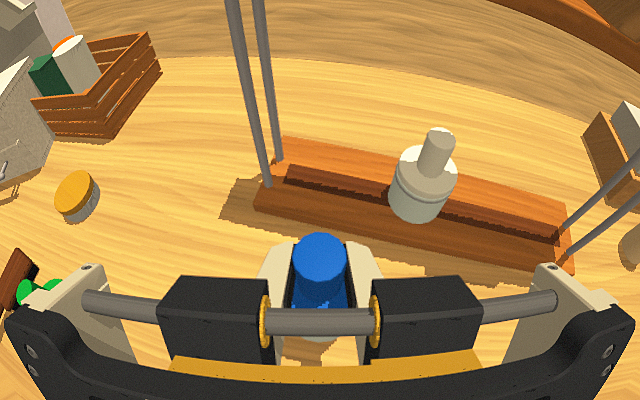

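Held knob top appears at (320,246), higher than the predicted 261; white knob top is at (440,136). Checking closer, with a side view for tilt.

```bash
python3 - <<'E'
from h import *
d=robot.get_image("side")["img"]; cv2.imwrite("pics/side1.png",d)
w=cv2.imread("pics/w2.png")
p=bay(-150,101); print([project(CAM['side'],[*p,z]) for z in (166,122,62)])
r=lambda a,s:cv2.resize(a,None,fx=s,fy=s,interpolation=cv2.INTER_CUBIC)
a=r(w[120:320,260:460],2); b=r(d[140:340,240:440],2)   # 400 each
cv2.imwrite("pics/m1.png",np.hstack([a,b]))
E
```

```text
[array([309.2, 198.5]), array([309.2, 209.2]), array([309.3, 223.4])]
```

View pics/m1.png

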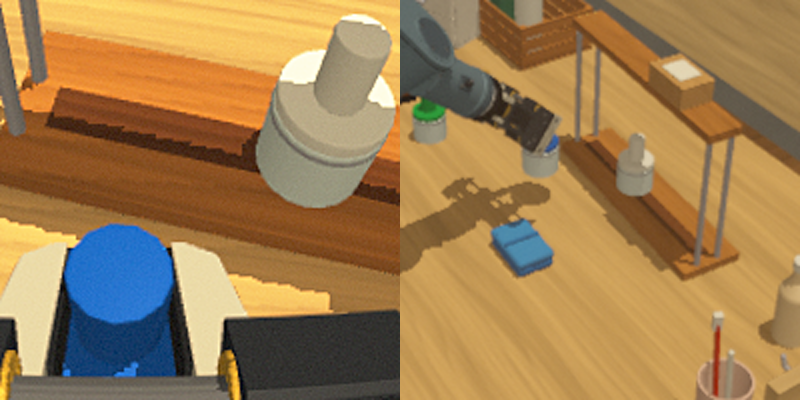

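```bash
python3 - <<'E'
from h import *
im,c=wrist(); print(c[3],c[4])
th=np.linspace(0,2*np.pi,60)
def box(P,r,z):
    q=np.array([project(c,[P[0]+r*np.cos(t),P[1]+r*np.sin(t),z],1) for t in th]); return q.min(0),q.max(0)
p=bay(-150,101)
print('blue top obs u293-346 vmin232.5'); 
for dx in(0,5,10): print(dx,box(p+[dx,0],14,166),box(p,14,166+dx))
print('white obs knob u428-455 vmin127.5, bottom vmax223.5, lid umin397')
w=bay(0,26)
print(box(w,14,122),box(w,32,18),box(w,32,78))
print('strip obs left end corner ~(286,167)/(284,182), front edge at u=350 v~192, back 177; base front edge at u=360 v=232?')
for x in(-15,15): print([project(c,[*bay(x,y),18],1) for y in (185,110,-185)])
print([project(c,[*bay(-50,y),18],1) for y in (205,100,-205)])
E
```

```text
[460.66313358  39.23991234 308.97846161] [-2.59634866e+00 -9.54263365e-04 -1.39133877e+00]
blue top obs u293-346 vmin232.5
0 (array([293.5, 236. ]), array([350.3, 288.9])) (array([293.5, 236. ]), array([350.3, 288.9]))
5 (array([295.7, 227.5]), array([351.7, 279.1])) (array([292.8, 231.7]), array([351.3, 285.9]))
10 (array([297.7, 219.2]), array([353. , 269.5])) (array([291.9, 227.1]), array([352.3, 282.8]))
white obs knob u428-455 vmin127.5, bottom vmax223.5, lid umin397
(array([430.4, 128.9]), array([459.8, 152.1])) (array([389.3, 179.6]), array([442.3, 227.1])) (array([400.6, 146.2]), array([461.1, 197.4]))
strip obs left end corner ~(286,167)/(284,182), front edge at u=350 v~192, back 177; base front edge at u=360 v=232?
[array([279. , 183.7]), array([342.5, 197.3]), array([562.9, 247.5])]
[array([286.9, 164.1]), array([347.8, 176.5]), array([560.2, 227.3])]
[array([252.4, 205. ]), array([344.7, 226.1]), array([576.1, 274.8])]
```

```bash
cat >> h.py <<'E'
def place(y,psi,x=0.5):
    ps=bay(-150,y); pt=bay(x,y)
    robot.move_linear(*tcp([*ps,115],psi,0,-1),speed=80)
    hit=robot.move_linear(*tcp([*pt,115],psi,0,-1),speed=70,f_stop=8)
    print('insert hit',hit,robot.current_contact_force())
    if hit: return False
    robot.sleep(.3)
    print('touch',robot.move_linear(*tcp([*pt,102.5],psi,0,-1),speed=12,f_stop=2.5),robot.current_tcp_pos()[2]-tcp([*pt,106],psi,0,-1)[0][2])
    g=np.array(robot.current_tcp_pos())
    robot.move_gripper(0.47); robot.sleep(.2)
    z=ori(psi,-1)[1]
    robot.move_linear((g-z*25).tolist(),speed=40,f_stop=6)
    robot.move_linear((g-z*150).tolist(),speed=120)
    print(robot.current_contact_force(),robot.current_t()); return True
E
python3 - <<'E'
from h import *
place(102,.18)
im,c=wrist("pics/w3.png")
p=[*bay(0.5,102)]
print(project(c,[*p,122],1),project(c,[*p,78],1),'white',project(c,[*bay(0,27),122],1),project(c,[*bay(0,27),78],1))
E
```

```text
insert hit False [-0.97626929 -0.78039046 -3.09038027]
touch True -0.1316274815995655
[ 0.07675043 -0.07723769  0.51806184] 16.75
[320.5 188.6] [320.3 211.7] white [398.  205.9] [388.9 227.3]
```

View pics/w3.png

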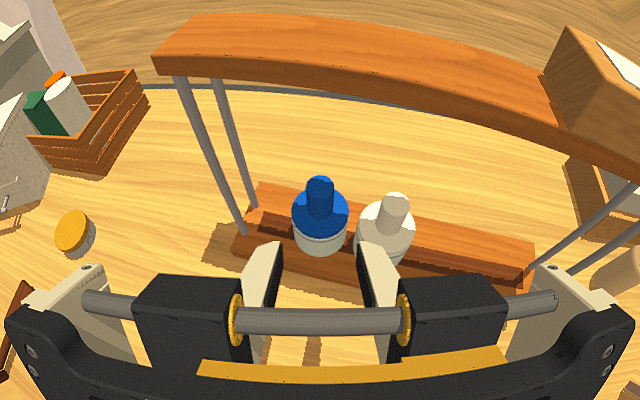

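Blue stands with knob top (320,184), lid (320,212). White lid is at about (387,222), and there is roughly a 9–10 px (10 mm) gap between the lids. Both are in line with the strip. Now green.

```bash
python3 - <<'E'
from h import *
robot.move_ptp(*tcp([438,317,160],.6,90,-1)); robot.move_gripper(1.0)
im,c=wrist("pics/w4.png"); i=im.astype(int)
m=((i[...,1]>i[...,2]*1.5)&(i[...,1]>i[...,0]*1.4)&(i[...,1]>40)).astype(np.uint8)
n,l,s,ct=cv2.connectedComponentsWithStats(m); k=1+np.argmax(s[1:,4]); print(s[k],ct[k],robot.current_t())
th=np.linspace(0,2*np.pi,60)
q=np.array([project(c,[438+r*np.cos(t),317+r*np.sin(t),z],1) for t in th for r,z in((14,104),(32,60))]); print(q.min(0),q.max(0))
E
```

```text
[ 290  232   56   57 2406] [317.29052369 261.05486284] 18.975
[290.7 233.3] [349.  290.3]
```

View pics/w4.png

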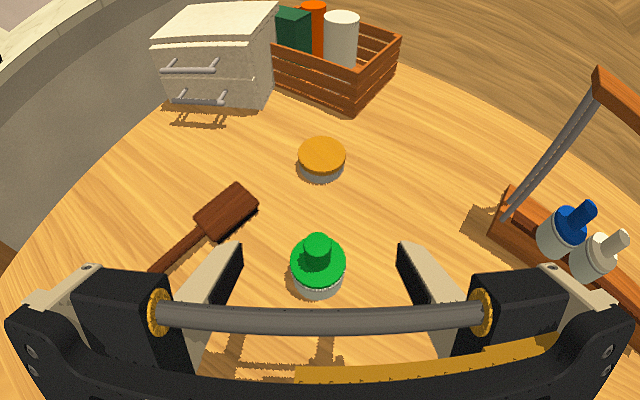

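Green lid is at (318,261), about 2 px left of predicted, so green is at (437,318). Pick and place.

```bash
python3 - <<'E'
from h import *
b=[437,318.5]; Y=-46.5
robot.move_linear(*tcp([*b,88],.6,60,-1))
print(robot.move_linear(*tcp([*b,88],.6,0,-1),speed=80,f_stop=8))
robot.move_gripper(0.0); w=robot.current_gripper_width(); print('w',w,robot.current_finger_force())
assert .25<w<.34
robot.move_linear(*tcp([*b,150],.6,0,-1),speed=60)
p=[*bay(-150,Y),150]
try: robot.move_linear(*tcp(p,-.07,0,-1),speed=110)
except robot.MotionError as e:
    print(e); robot.move_ptp(*tcp(p,-.07,0,-1))
robot.sleep(.3); print(robot.current_gripper_width(),robot.current_t())
place(Y,-.07)
im,c=wrist("pics/w5.png")
print([project(c,[*bay(0,y),z],1) for y in (102,27.5,-46.5) for z in (122,78)])
E
```

```text
False
w 0.29628642937679184 29.995887279510498
0.29550002055289565 27.7083
insert hit False [-0.48271401  0.42659109 -0.84079903]
touch True -0.09119032443318531
[ 0.78071329 -0.00225096  0.12232242] 34.325
[array([175.8, 189.9]), array([190.1, 211.4]), array([244.5, 189. ]), array([252.7, 211.8]), array([321. , 188.8]), array([320.8, 211.9])]
```

View pics/w5.png

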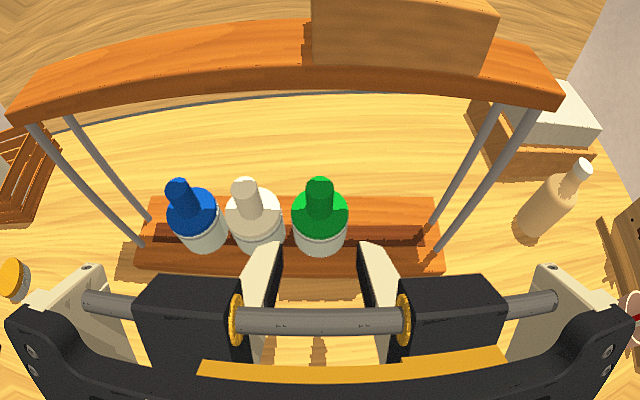

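Green stands at (320,211), white at (253,210) and blue at (192,210). They form one straight row on the strip, with gaps of about 11 and 7 mm, and the gripper is clear. Handing in.

```bash
python3 -c "
from bench import robot
print(robot.hand_in())"
```

```text
the job is handed in; nothing more can be done
None
```

The job is handed in: by the last wrist picture, blue (left), white and green (right) stand upright in one row on the dark strip, with gaps of roughly 7 mm and 11 mm; the judge's result was not shown.

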